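Clear the board and raise the camera stand

TASK

Get the chopping board ready to be filmed: holding the scraper block, sweep the three walnut half-shells off the board into the low metal tray beside it without the gripper or arm touching the shells, then stand the scraper upright on the bare worktop and let go of it. Next squeeze the release button in the head of the telescopic camera stand, keep it squeezed and pull the head up, past the first click stop, to its second stop at full height. Finish while still holding the head up there with the button squeezed (it sinks back if let go), and leave the other things on the worktop where they are.

Things in the scene. Friction and masses are not known exactly. Their poses are not given: they have to be found in the camera images.
- board: Wooden chopping board lying fixed on the worktop, 220 mm (own x) by 320 mm (own y) by 22 mm thick; origin at the centre of its underside, z up. The tray lies against its -y end.
- tray: Low open metal tray, fixed, 170 mm (own x) by 86 mm (own y), rim 18 mm high, so 4 mm below the board's top; walls and floor 4 mm thick; one long side lies against the board's -y end (1 mm gap), its axes parallel to the board's. Origin at the centre of its underside.
- scraper: Loose grey scraper block on the worktop, 0.08 to 0.17 kg: foot 130 mm (own x) by 36 mm (own y) by 14 mm high, with an upright grip fin 90 mm (own x) by 22 mm thick (own y) on it, up to 60 mm above the underside. Origin at the centre of the underside, z up. Its long own x axis lies roughly along world x at the start.
- mast (a joint): Height of the stand's head (m): 0 retracted; first stop a soft click at about 0.05 that yields (about 8 N of pull in all); second stop the hard end at 0.10. Elsewhere it takes 3 to 4 N to lift; let go above the first stop, it sinks back to that stop. At 0 a catch holds it down until the release is squeezed in by more than 3 mm.
- release (a joint): Travel of the release button in the side of the head (m): 0 out, 0.0055 fully squeezed; spring, about 3 N to start and 8 N fully in. It comes out again when let go.
- camera_stand: Fixed telescopic camera stand: foot 72 mm across, upright tube on its axis, on top a black head that slides straight up. Origin: centre of the foot's underside, z up. Head 40 mm (own x) by 26 mm (own y), 134 to 182 mm high when retracted; a camera sticks out of its +x side, 36 to 67 mm from the axis. The release button is in the +y face, the -y face is plain: grip from above, closing along own y.
- head_grip (a point): The point to grip in the head, midway between the -y face and the fully squeezed button: 160 mm above the worktop when retracted, 1 mm to +y of the stand's axis; it rises with the head. Width there 33.5 mm with the button out, 28 mm squeezed. Its axes are the stand's.
- button_face (a point): Centre of the outer face of the release button, 22 mm (own x) by 24 mm high, on the +y side of the head, 20.5 mm from the stand's axis when out.
- shell_a: Walnut half-shell, dark brown dome 31 mm across and 14.5 mm high, about 12 g, lying flat side down on the board, within 35 mm of the board's long middle line and between 100 mm toward the tray and 50 mm away from it from the board's centre. Origin at the centre of the flat underside.
- shell_b: Walnut half-shell, dark brown dome 31 mm across and 14.5 mm high, about 12 g, lying flat side down on the board, within 35 mm of the board's long middle line and between 100 mm toward the tray and 50 mm away from it from the board's centre. Origin at the centre of the flat underside.
- shell_c: Walnut half-shell, dark brown dome 31 mm across and 14.5 mm high, about 12 g, lying flat side down on the board, within 35 mm of the board's long middle line and between 100 mm toward the tray and 50 mm away from it from the board's centre. Origin at the centre of the flat underside.
- balm_pot: Bystander: round pot with a lid, 63 mm across, 34 mm high, between scraper and camera stand. Origin at the underside's centre.
- garlic: Bystander: garlic bulb, 50 mm, behind and left of the board. Origin at the underside's centre.
- tomato: Bystander: tomato, 74 mm, to the left of the board. Origin at the underside's centre.
- lemon: Bystander: lemon, 83 by 58 mm, behind the board. Origin at the underside's centre.
- tape_roll: Bystander: roll of tape lying flat, 98 mm across, 25 mm high, behind the board. Origin at the underside's centre.

How it is judged:
On the way, in this order (a step that is already met when the one before it is completed fails the run):
1. all three shells lie in the tray (x of shell_a in the frame of tray between -0.083 and 0.083 m and y of shell_a in the frame of tray between -0.041 and 0.041 m and z of each of shell_a, shell_b, shell_c in the frame of tray below 0.04 m and x of shell_b in the frame of tray between -0.083 and 0.083 m and y of shell_b in the frame of tray between -0.041 and 0.041 m and x of shell_c in the frame of tray between -0.083 and 0.083 m and y of shell_c in the frame of tray between -0.041 and 0.041 m), for 0.2 s.
2. the scraper stands upright on the bare worktop, let go (height (world z) of scraper between -0.005 and 0.006 m and angle between scraper's own z axis and vertical below 0.12 rad and contact force between scraper and the fingers below 0.3 N), for 0.2 s.
3. with the button squeezed, the head is pulled past the first stop (value of joint release above 0.003 m and value of joint mast above 0.058 m), for 0.1 s.
At the end, for the whole second after the job is handed in: Through the last second: head within 5 mm of its second stop (100 mm), still, held by the fingers (over 3 N) with the button squeezed in over 3 mm; the three shells in the tray; the scraper upright (0.12 rad) on the bare worktop, not touched by the fingers (all of step 1 and all of step 2 and value of joint mast above 0.095 m and velocity of joint mast between -0.01 and 0.01 m/s and value of joint release above 0.003 m and contact force between the fingers and camera_stand above 3 N); the arm keeps its last pose, push and grip.
It fails at once if the gripper or arm touches a shell (contact force between any of the fingers, the arm and shell_a above 0.3 N or contact force between any of the fingers, the arm and shell_b above 0.3 N or contact force between any of the fingers, the arm and shell_c above 0.3 N).
It fails at once if another thing on the worktop is moved by more than 20 mm (distance of any of balm_pot, garlic, tomato, lemon, tape_roll from where it was at the start of the episode above 0.02 m).
It also fails if it takes over 58 s, if anything falls off the work surface, if the arm or the gripper's body presses on something with over 40 N, if the wrist force passes 120 N, or if a joint passes its speed limit or range.

ROBOT

A 6-joint arm with a two-finger parallel gripper is mounted at the origin on a cart in front of the work surface, level with it; the furniture and walls round the work are solid. World frame = base frame: x ahead of the robot, y to its left, z up, the work surface at z = 0. Lengths are in m, angles in rad, forces in N, time in s.
With the tool pointing down it reaches from about 0.15 to 0.775 m from the base axis. Payload 6.1 kg.
Tool frame: the origin (TCP) lies on the centre line of the jaws, within the pads' length; the fingertips stand 19 mm ahead of it and the grasp point (between the pads) is the TCP; z points along the fingers, y is the line along which they close (so a half turn about z gives the same grasp; the last joint's range is limited). The gripper opens to 85 mm and grips with 20 to 120 N. Pads are 22 mm wide; open, the fingers measure 114 mm over their backs; the gripper's body (76 mm by 85 mm) begins 54 mm behind the grasp point. The pads swing forward as they close: fully open they stand 13 mm farther back than shut.
Start: joints at [1.114, 0.126, -0.04, 1.405, 0, 1.571], TCP at [0.232, 0.471, 0.25] pointing down, gripper open.
Joint ranges: [-2.72, 2.72], [-0.95, 1.95], [-1.27, 1.35], [-1.78, 2.02], [-1.46, 1.47], [-3.14, 3.14]. Speed limits (rad/s): [2.39, 2.39, 3.01, 3.14, 3.14, 3.14].

INTERFACE

Orientations are given as a rotation vector (axis times angle).
In Python, from rig import readout, grab_frame, calibration, job, find_in, tip_of gives the robot as it stands.
- The arm moves only by the tool servo_tool, never from a script. Its argument "commands" is a list of rows, each an object with "delta_pos": the shift along the world's x, y, z scaled (see below), a list of three; "twist": the turn, a rotation vector about the world's x, y, z scaled (see below), a list of three. A call has 1 to 10 rows; each row is the pose to reach, as a shift and turn from the pose commanded when the call began; what a row does not reach only later rows make up. The controller multiplies each number of a shift by 20 cm and each number of a turn by pi/2 rad. A row lasts 1/10 s, in which the tool goes at most 50 mm and 8.59 degrees, less where a joint would pass 70% of its speed; a pose out of reach is approached as far as the arm can. A call with a number of a shift or a turn outside -1 to 1 is refused whole. A call with a gripper value outside its range is refused whole. "jaw" is the closure, from 0 (fully open) to 1 (shut), set as the call begins (left out, the last holds). The fingers move at their own pace and stop on an object; "squeeze" is the grip in N (left out, the last holds). Time passes only in rows, so rows that repeat a pose let the fingers close. It gives the time, the measured TCP pose, the force, the opening and the grip force at its end, in the units of the state.
- readout.sense(): the state, without advancing time (a new reading comes with each control period).
- grab_frame(name): name is "scene" or "top" or "wrist"; returns the picture (420x560x3 uint8, red, green, blue); there is no depth.
- calibration(name): a dict with "K" (3x3 intrinsics, pixels), "D" ([k1, k2, p1, p2, k3] as OpenCV has them; the pictures are not rectified), "world_to_cam" (4x4, takes a point from world to camera coordinates); the wrist camera has in their place "tool_from_camera" (4x4, takes a point from camera to tool coordinates, whose origin is the TCP and whose axes are the flange's). Camera axes: x right, y up, looking along -z (the intrinsics and any distortion apply to the point x, -y, -z); pixel columns grow to the right and rows downward; lengths in m; the calibration is good to about 2 mm. A picture is of the moment at which its call begins: read the wrist's pose just before it. calibration takes no time and is no camera call.
- job.hand_in(): hands the job in; it is judged then, once.
Trained networks look in the newest picture that a camera, given by its name, has taken for a name from the list of things; names that differ only in an ending like _2 or _b are one class to them, and where a whole thing is asked for, a point or a joint stands for the part that bears it (a point fixed in the world has none). Each returns a list of dicts, best first, with "confidence" (0 to 1); they miss things now and then, are a little off and sometimes report something else, mostly with a low value. They report only what shows in the picture. A call takes as long as a camera call.
- find_in(target, camera): "rect" ([left, top, right, bottom] in pixels, round what is visible of it).
- tip_of(target, camera): "xy" ([column, row] in pixels: a listed point, or the origin of a listed thing).
The state is a dict: "time": time; "joints": joint angles; "qvel": joint speeds; "joint_torque": joint torques, N m; "eef_pos": TCP position; "ee_rot": TCP orientation; "ft_force": force on the tool from outside, world axes, zero at the start; "moment": the same for the moment, N m; "gripper_width": finger opening in m; "finger_force": force on a finger pad.
Only numpy, scipy, OpenCV 4.12 (cv2) and the standard library are available. Lean on these libraries where they do the work, as an engineer would, in place of code of your own. Each camera call takes 0.05 s, during which the arm holds its last target. There are 200 camera calls.

## Working session

There is one attempt and no reset: what is moved stays moved. The work goes in short steps, Python scripts to look and compute and a tool call to move; the robot and the scene stay as the last step left them, time stands still between calls to the robot, and variables do not carry over. Pictures are saved under pics/ and viewed, at most 10 in all, crops included, and the job is handed in when it is done.

Besides the shell and the picture viewer there is one more tool, called after "Request:" as name([rows], argument=value, ...), one row to a line, values as JSON. servo_tool: Moves the arm, as the interface text tells. Shifts and turns lie within -1 to 1; 1 stands for 20 cm of shift or pi/2 rad of turn. Its arguments: {"type":"object","properties":{"commands":{"type":"array","items":{"type":"object","properties":{"delta_pos":{"type":"array","items":{"type":"number","minimum":-1,"maximum":1}},"twist":{"type":"array","items":{"type":"number","minimum":-1,"maximum":1}}}}},"jaw":{"type":"number"},"squeeze":{"type":"number"}},"required":["commands"]}

```bash
mkdir -p pics
cat > h.py <<'E'
import numpy as np, cv2
from scipy.spatial.transform import Rotation as R
from rig import readout, grab_frame, calibration, job, find_in, tip_of
def cam(name):
    c=calibration(name); K=np.array(c["K"],float); D=np.array(c["D"],float)
    if "world_to_cam" in c: W=np.array(c["world_to_cam"])
    else:
        s=readout.sense(); T=np.eye(4); T[:3,:3]=R.from_rotvec(s["ee_rot"]).as_matrix(); T[:3,3]=s["eef_pos"]
        W=np.linalg.inv(T@np.array(c["tool_from_camera"]))
    return K,D,W
def back(name,xy,z,C=None):
    K,D,W=C or cam(name)
    u=cv2.undistortPoints(np.array([[xy]],float),K,D)[0,0]
    d=W[:3,:3].T@np.array([u[0],-u[1],-1]); o=-W[:3,:3].T@W[:3,3]
    return o+d*(z-o[2])/d[2]
def proj(name,p,C=None):
    K,D,W=C or cam(name)
    q=W[:3,:3]@np.array(p)+W[:3,3]
    return cv2.projectPoints(np.array([[q[0],-q[1],-q[2]]]),np.zeros(3),np.zeros(3),K,D)[0][0,0]
def shot(name,fn):
    im=grab_frame(name); cv2.imwrite("pics/"+fn,im[:,:,::-1]); return im
E
python3 - <<'E'
from h import *
np.set_printoptions(precision=3,suppress=True)
print(readout.sense())
zs=dict(board=0,tray=0,scraper=0,head_grip=.16,button_face=.16,camera_stand=0,shell_a=.022,balm_pot=0,garlic=0,tomato=0,lemon=0,tape_roll=0)
for n in ["top","scene"]:
    shot(n,n+"0.png")
    for t,z in zs.items():
        for d in tip_of(t,n)[:4]: print(n,t,np.round(d["xy"],1),round(d["confidence"],2),back(n,d["xy"],z))
E
```

```text
{'time': 0.0, 'joints': array([ 1.114,  0.126, -0.041,  1.405, -0.   ,  1.571]), 'qvel': array([-0.001,  0.002, -0.001,  0.   ,  0.001,  0.002]), 'joint_torque': array([ -0.   , -43.592,  35.292,   0.017,   0.   ,  -0.   ]), 'eef_pos': array([0.231, 0.471, 0.25 ]), 'ee_rot': array([-0.711, -3.06 ,  0.002]), 'ft_force': array([ 0.941,  0.819, -0.609]), 'moment': array([ 0.032,  0.022, -0.003]), 'finger_force': 0.0, 'gripper_width': 0.085672845280871}
top board [234.7 222. ] 0.62 [0.53  0.336 0.   ]
top board [219.7 212.4] 0.49 [0.558 0.385 0.   ]
top tray [296.7 232.5] 0.93 [0.505 0.142 0.   ]
top head_grip [471.3 265.8] 0.58 [ 0.409 -0.339  0.16 ]
top button_face [387.  273.7] 0.65 [ 0.379 -0.105  0.16 ]
top button_face [463.9 270.4] 0.38 [ 0.396 -0.318  0.16 ]
top camera_stand [449.7 271.2] 0.83 [ 0.405 -0.335  0.   ]
top camera_stand [462.9 267.6] 0.33 [ 0.418 -0.377  0.   ]
top shell_a [264.9 215.7] 0.52 [0.55  0.242 0.022]
top shell_a [220.6 213.2] 0.52 [0.551 0.379 0.022]
top shell_a [233.6 214.4] 0.4 [0.55  0.339 0.022]
top balm_pot [386.8 275.3] 0.7 [ 0.385 -0.139  0.   ]
top 
[... 623 characters left out ...]
ton_face [370.7 297.1] 0.47 [ 0.395 -0.32   0.16 ]
scene camera_stand [374.7 342.1] 0.68 [ 0.405 -0.345  0.   ]
scene shell_a [302.3 202.4] 0.7 [0.739 0.209 0.022]
scene shell_a [261.5 220.5] 0.55 [0.555 0.241 0.022]
scene shell_a [246.3 211.3] 0.45 [0.556 0.323 0.022]
scene balm_pot [312.2 304.4] 0.8 [ 0.392 -0.138  0.   ]
scene balm_pot [233.  204.6] 0.3 [0.571 0.416 0.   ]
scene garlic [202.5 191. ] 0.61 [0.55  0.579 0.   ]
scene tomato [178.7 193.1] 0.8 [0.476 0.637 0.   ]
scene tomato [310.9 301.8] 0.69 [ 0.397 -0.128  0.   ]
scene lemon [275.4 196.8] 0.63 [0.72  0.334 0.   ]
scene tape_roll [303.9 200.4] 0.59 [0.777 0.234 0.   ]
scene tape_roll [311.9 302. ] 0.39 [ 0.398 -0.131  0.   ]
```

View pics/top0.png

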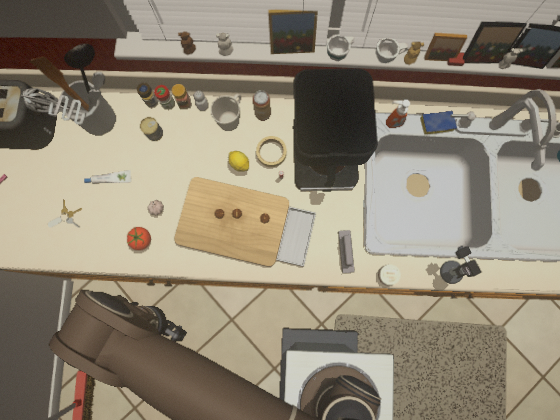

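View pics/scene0.png

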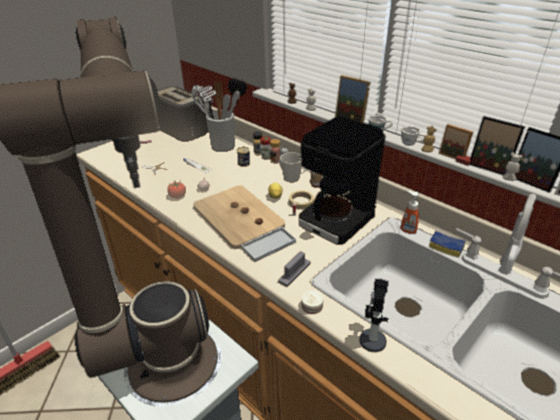

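The top view shows the board with three shells at about (219,214), (237,213) and (265,218). The tray is at (297,237), the scraper at (347,250), the pot at (389,275) and the stand at (452,272). I'll refine these by segmentation.

Run:
```python
from h import *
np.set_printoptions(precision=4,suppress=True)
im=cv2.imread("pics/top0.png"); hsv=cv2.cvtColor(im,cv2.COLOR_BGR2HSV).astype(int)
C=cam("top")
print("cam pos",-C[2][:3,:3].T@C[2][:3,3])
def comp(mask,seed_box,name,z):
    m=np.zeros(mask.shape,np.uint8); l,t,r,b=seed_box; m[t:b,l:r]=mask[t:b,l:r]
    n,lab,st,ce=cv2.connectedComponentsWithStats(m)
    for i in range(1,n):
        if st[i,4]>12:
            pts=np.argwhere(lab==i)[:,::-1]
            w=np.array([back("top",p,z,C)[:2] for p in pts],np.float32)
            rc=cv2.minAreaRect(w); print(name,st[i,4],ce[i],"rect",np.array(rc[0]),np.array(rc[1]),rc[2])
print(hsv[[240,240,250,252,230,214,237],[200,260,347,349,340,219,297]])
wood=(hsv[:,:,1]>85)&(hsv[:,:,2]>120)
comp(wood,(165,165,300,275),"board",.022)
comp((hsv[:,:,2]<100),(200,200,280,230),"shell",.03)
comp((hsv[:,:,1]<40),(270,200,322,272),"tray",.018)
comp((hsv[:,:,2]<175)&(hsv[:,:,1]<60),(333,222,362,280),"scraper",.014)
cv2.imwrite("pics/crop0.png",cv2.resize(im[160:300,160:490],None,fx=2.4,fy=2.4,interpolation=cv2.INTER_CUBIC))
```

```text
cam pos [0.2923 0.1691 1.4231]
[[ 19 105 184]
 [ 18 104 192]
 [  8  20 152]
 [ 13  20 153]
 [ 26  39 184]
 [ 14 141 121]
 [ 27  13 189]]
board 89 [240.1461 167.1348] rect [0.6986 0.3317] [0.0196 0.057 ] 2.4939732551574707
board 7035 [231.7883 221.3441] rect [0.5304 0.3432] [0.3182 0.2193] 79.17829132080078
tray 2216 [301.1255 233.4445] rect [0.5061 0.1186] [0.1302 0.2055] 79.2461166381836
scraper 610 [345.3082 251.7639] rect [ 0.4513 -0.0073] [0.1326 0.0459] 6.705417633056641
```

View pics/crop0.png

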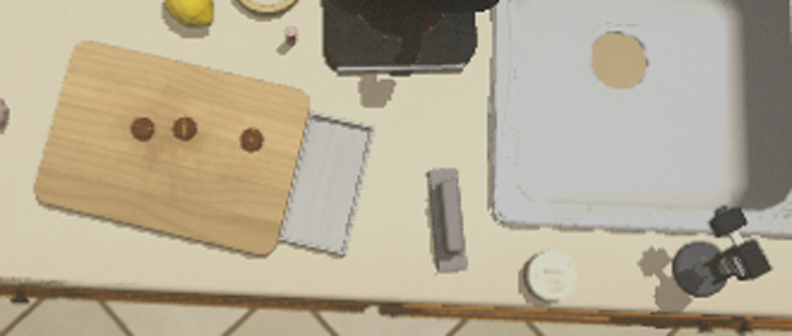

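Board centre is about (0.530, 0.343) with yaw -10.8°, and the scraper is at about (0.451, -0.007) with yaw +6.7°. The shells sit at board x of about 13 to 35 mm. I'm moving so the wrist camera can view the board on the way.

Request:
servo_tool([
  {"delta_pos": [0.9,-1,0],"twist": [0,0,0.17]},
  {"delta_pos": [0.9,-1,0],"twist": [0,0,0.17]},
  {"delta_pos": [0.9,-1,0],"twist": [0,0,0.17]},
  {"delta_pos": [0.9,-1,0],"twist": [0,0,0.17]},
  {"delta_pos": [0.9,-1,0],"twist": [0,0,0.17]},
  {"delta_pos": [0.9,-1,0],"twist": [0,0,0.17]},
  {"delta_pos": [0.9,-1,0],"twist": [0,0,0.17]},
  {"delta_pos": [0.9,-1,0],"twist": [0,0,0.17]},
], jaw=0)

```text
time: 2.1
eef_pos: [0.4117, 0.2709, 0.2503]
ee_rot: [-0.3, -3.127, -0.0]
ft_force: [-0.9, -1.1, -0.5]
gripper_width: 0.0852
finger_force: 0.0
```

Run:
```python
from h import *
np.set_printoptions(precision=4,suppress=True)
C=cam("wrist"); s=readout.sense(); print(s["time"],s["eef_pos"],s["ee_rot"]); print(calibration("wrist")["tool_from_camera"])
shot("wrist","w1.png")
for t,z in dict(shell_a=.022,board=0,tray=0,scraper=0).items():
    for d in tip_of(t,"wrist")[:4]: print(t,d["xy"],d["confidence"],back("wrist",d["xy"],z,C))
```

```text
2.1 [0.4117 0.2709 0.2503] [-0.3    -3.1269 -0.0004]
[[ 0.0001  0.9613  0.2754  0.0698]
 [ 1.     -0.0004  0.0008  0.0012]
 [ 0.0009  0.2754 -0.9613 -0.1242]
 [ 0.      0.      0.      1.    ]]
shell_a [359.7, 304.5] 0.8 [0.5578 0.3281 0.022 ]
shell_a [281.5, 302.8] 0.79 [0.54   0.2472 0.022 ]
shell_a [414.1, 289.3] 0.62 [0.5513 0.3866 0.022 ]
board [366.2, 271.2] 0.56 [0.532  0.3431 0.    ]
tray [179.2, 269.6] 0.93 [0.4914 0.1427 0.    ]
scraper [38.1, 263.2] 0.81 [ 0.455  -0.0101  0.    ]
```

View pics/w1.png

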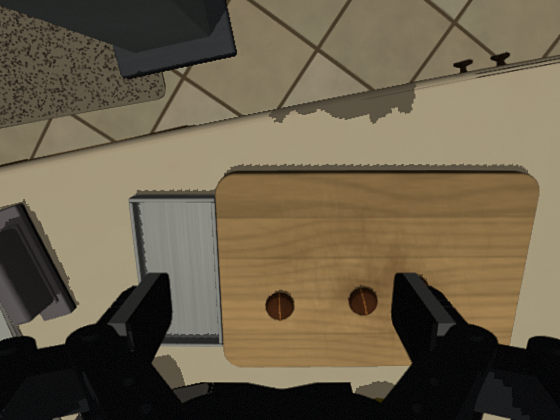

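The wrist view shows shells at (280,305) and (362,300), with the third hidden behind the finger. The tray seam is at column 218 and the scraper at the left edge. All of this agrees with the top view, so I'm heading to the scraper.

Request:
servo_tool([
  {"delta_pos": [0.2,-1,0],"twist": [0,0,0.195]},
  {"delta_pos": [0.2,-1,0],"twist": [0,0,0.195]},
  {"delta_pos": [0.2,-1,0],"twist": [0,0,0.195]},
  {"delta_pos": [0.2,-1,0],"twist": [0,0,0.195]},
  {"delta_pos": [0.2,-1,0],"twist": [0,0,0.195]},
])

```text
time: 2.85
eef_pos: [0.4516, 0.0686, 0.2505]
ee_rot: [-0.18, 3.136, -0.001]
ft_force: [-0.1, 1.0, -0.4]
gripper_width: 0.0853
finger_force: 0.0
```

Request:
servo_tool([
  {"delta_pos": [0.0,-0.4,-0.2],"twist": [0,0,0]},
  {"delta_pos": [0.0,-0.4,-0.2],"twist": [0,0,0]},
  {"delta_pos": [0.0,-0.4,-0.2],"twist": [0,0,0]},
  {"delta_pos": [0.0,-0.4,-0.2],"twist": [0,0,0]},
  {"delta_pos": [0.0,-0.4,-0.2],"twist": [0,0,0]},
])

```text
time: 3.35
eef_pos: [0.4519, -0.0079, 0.2109]
ee_rot: [-0.185, 3.135, 0.0]
ft_force: [-1.5, 0.5, -0.4]
gripper_width: 0.0849
finger_force: 0.0
```

Run:
```python
from h import *
np.set_printoptions(precision=4,suppress=True)
C=cam("wrist"); s=readout.sense(); print(s["time"],s["eef_pos"],s["ee_rot"])
im=shot("wrist","w2.png")
for t,z in dict(scraper=0,tray=0,balm_pot=0).items():
    for d in tip_of(t,"wrist")[:2]: print(t,d["xy"],d["confidence"],back("wrist",d["xy"],z,C))
```

```text
3.35 [ 0.4519 -0.0079  0.2109] [-0.1851  3.1352  0.0004]
scraper [279.2, 188.8] 0.69 [ 0.4563 -0.0084  0.    ]
tray [432.2, 242.7] 0.82 [0.4914 0.1436 0.    ]
balm_pot [137.7, 90.9] 0.95 [ 0.385  -0.1393  0.    ]
```

View pics/w2.png

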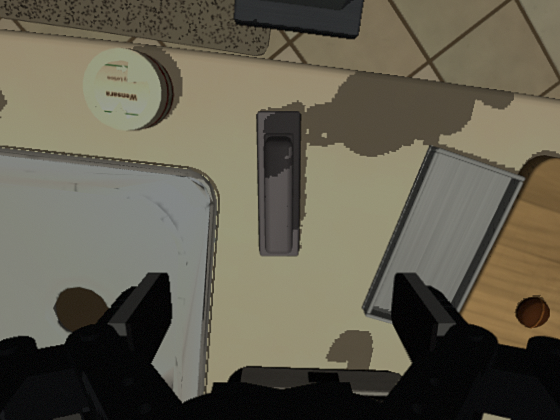

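The scraper is centred between the jaws and aligned: its foot spans columns 258 to 300 and its fin runs (263..293, 137..250). I'm descending to grip it.

Request:
servo_tool([
  {"delta_pos": [0.01,0,-0.4],"twist": [0,0,0]},
  {"delta_pos": [0.01,0,-0.6],"twist": [0,0,0]},
  {"delta_pos": [0.01,0,-0.75],"twist": [0,0,0]},
  {"delta_pos": [0.01,0,-0.81],"twist": [0,0,0]},
  {"delta_pos": [0.01,0,-0.81],"twist": [0,0,0]},
  {"delta_pos": [0.01,0,-0.81],"twist": [0,0,0]},
])

```text
time: 4.15
eef_pos: [0.4551, -0.0086, 0.0504]
ee_rot: [-0.184, 3.134, -0.0]
ft_force: [0.4, -0.3, -0.6]
gripper_width: 0.0854
finger_force: 0.0
```

Request:
servo_tool([
  {"delta_pos": [0,0,0]},
  {"delta_pos": [0,0,0]},
  {"delta_pos": [0,0,0]},
  {"delta_pos": [0,0,0]},
  {"delta_pos": [0,0,0]},
  {"delta_pos": [0,0,0]},
  {"delta_pos": [0,0,0]},
  {"delta_pos": [0,0,0]},
], jaw=1, squeeze=50)

```text
invalid input
```

Request:
servo_tool([
  {"delta_pos": [0,0,0],"twist": [0,0,0]},
  {"delta_pos": [0,0,0],"twist": [0,0,0]},
  {"delta_pos": [0,0,0],"twist": [0,0,0]},
  {"delta_pos": [0,0,0],"twist": [0,0,0]},
  {"delta_pos": [0,0,0],"twist": [0,0,0]},
  {"delta_pos": [0,0,0],"twist": [0,0,0]},
  {"delta_pos": [0,0,0],"twist": [0,0,0]},
], jaw=1, squeeze=50)

```text
time: 4.85
eef_pos: [0.4539, -0.0089, 0.0488]
ee_rot: [-0.183, 3.135, -0.0]
ft_force: [-1.5, -0.6, 5.2]
gripper_width: 0.021
finger_force: 53.5
```

Request:
servo_tool([
  {"delta_pos": [0,0,0.2],"twist": [0,0,0]},
  {"delta_pos": [0,0,0.4],"twist": [0,0,0]},
  {"delta_pos": [0,0.1,0.6],"twist": [0,0,-0.05]},
  {"delta_pos": [0.05,0.3,0.65],"twist": [0,0,-0.1]},
  {"delta_pos": [0.1,0.5,0.65],"twist": [0,0,-0.15]},
  {"delta_pos": [0.15,0.7,0.65],"twist": [0,0,-0.194]},
  {"delta_pos": [0.2,0.85,0.65],"twist": [0,0,-0.194]},
  {"delta_pos": [0.25,1,0.65],"twist": [0,0,-0.194]},
])

```text
time: 5.65
eef_pos: [0.5034, 0.1927, 0.1777]
ee_rot: [-0.294, -3.127, 0.001]
ft_force: [-0.3, -0.1, -0.8]
gripper_width: 0.021
finger_force: 52.8
```

Request:
servo_tool([
  {"delta_pos": [0.05,0.2,0],"twist": [0,0,0]},
  {"delta_pos": [0.1,0.4,0],"twist": [0,0,0]},
  {"delta_pos": [0.15,0.6,0],"twist": [0,0,0]},
  {"delta_pos": [0.2,0.8,0],"twist": [0,0,0]},
  {"delta_pos": [0.25,0.95,0],"twist": [0,0,0]},
  {"delta_pos": [0.28,1,0],"twist": [0,0,0]},
  {"delta_pos": [0.28,1,0],"twist": [0,0,0]},
])

```text
time: 6.35
eef_pos: [0.5595, 0.3927, 0.1764]
ee_rot: [-0.292, -3.126, 0.002]
ft_force: [-0.5, -0.2, -1.3]
gripper_width: 0.021
finger_force: 52.8
```

Request:
servo_tool([
  {"delta_pos": [0.05,0.2,-0.05],"twist": [0,0,0]},
  {"delta_pos": [0.06,0.23,-0.2],"twist": [0,0,0]},
  {"delta_pos": [0.06,0.23,-0.3],"twist": [0,0,0]},
  {"delta_pos": [0.06,0.23,-0.3],"twist": [0,0,0]},
  {"delta_pos": [0.06,0.23,-0.3],"twist": [0,0,0]},
])

```text
time: 6.85
eef_pos: [0.5712, 0.4362, 0.1183]
ee_rot: [-0.296, -3.127, 0.002]
ft_force: [0.2, 0.8, -0.3]
gripper_width: 0.0211
finger_force: 52.7
```

Run:
```python
from h import *
np.set_printoptions(precision=4,suppress=True)
s=readout.sense(); print(s["time"],s["eef_pos"],s["ee_rot"],s["gripper_width"],s["finger_force"])
C=cam("wrist"); shot("wrist","w3.png")
for d in tip_of("shell_a","wrist")[:4]: print(d["xy"],d["confidence"],back("wrist",d["xy"],.022,C))
K=cam("top"); im=shot("top","t3.png")
for d in tip_of("shell_a","top")[:4]: print(d["xy"],d["confidence"],back("top",d["xy"],.022,K))
a=cv2.resize(im[150:290,160:330,::-1],None,fx=2.3,fy=2.3); b=cv2.imread("pics/w3.png")
b=cv2.resize(b,None,fx=.7,fy=.7)
h=max(a.shape[0],b.shape[0]); o=np.zeros((h,a.shape[1]+b.shape[1],3),np.uint8); o[:a.shape[0],:a.shape[1]]=a; o[:b.shape[0],a.shape[1]:]=b
cv2.imwrite("pics/m3.png",o)
```

```text
6.85 [0.5712 0.4362 0.1183] [-0.2961 -3.1266  0.0016] 0.021077779041351864 52.73337364196777
[192.4, 203.4] 0.71 [0.5491 0.386  0.022 ]
[108.8, 227.6] 0.58 [0.5544 0.3303 0.022 ]
[232.3, 214.9] 0.62 [0.5478 0.3424 0.022 ]
[262.1, 218.8] 0.54 [0.5397 0.25   0.022 ]
```

View pics/m3.png

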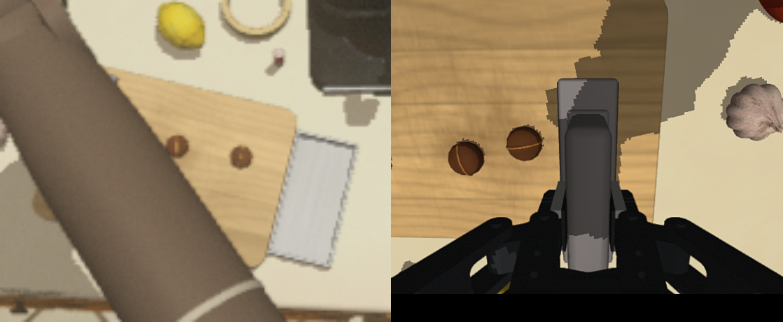

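The scraper is straight in the grip, with two shells visible ahead of the foot at (465,157) and (523,143). I'm lowering to just above the board and sweeping.

Request:
servo_tool([
  {"delta_pos": [0,0,-0.12],"twist": [0,0,0]},
  {"delta_pos": [0,0,-0.2],"twist": [0,0,0]},
  {"delta_pos": [0,0,-0.225],"twist": [0,0,0]},
  {"delta_pos": [0,0,-0.225],"twist": [0,0,0]},
  {"delta_pos": [0,0,-0.225],"twist": [0,0,0]},
])

```text
time: 7.55
eef_pos: [0.572, 0.4375, 0.0747]
ee_rot: [0.295, 3.126, 0.002]
ft_force: [0.1, 0.2, -1.4]
gripper_width: 0.021
finger_force: 52.8
```

Request:
servo_tool([
  {"delta_pos": [-0.01,-0.05,0],"twist": [0,0,0]},
  {"delta_pos": [-0.025,-0.13,0],"twist": [0,0,0]},
  {"delta_pos": [-0.042,-0.22,0],"twist": [0,0,0]},
  {"delta_pos": [-0.059,-0.31,0],"twist": [0,0,0]},
  {"delta_pos": [-0.076,-0.4,0],"twist": [0,0,0]},
  {"delta_pos": [-0.093,-0.49,0],"twist": [0,0,0]},
  {"delta_pos": [-0.111,-0.58,0],"twist": [0,0,0]},
  {"delta_pos": [-0.128,-0.67,0],"twist": [0,0,0]},
  {"delta_pos": [-0.143,-0.75,0],"twist": [0,0,0]},
  {"delta_pos": [-0.143,-0.75,0],"twist": [0,0,0]},
])

```text
time: 8.55
eef_pos: [0.5427, 0.2851, 0.0742]
ee_rot: [0.298, 3.127, -0.0]
ft_force: [-1.3, 0.6, -1.2]
gripper_width: 0.0213
finger_force: 52.7
```

```bash
cat > look.py <<'E'
from h import *
import sys
np.set_printoptions(precision=4,suppress=True)
n=sys.argv[1]; s=readout.sense(); print(s["time"],s["eef_pos"],s["ft_force"],s["gripper_width"])
bc=np.array([.531,.343]); a=np.radians(-10.8); Rb=np.array([[np.cos(a),-np.sin(a)],[np.sin(a),np.cos(a)]])
bf=lambda p:(Rb.T@(np.array(p[:2])-bc))
print("tcp in board",bf(s["eef_pos"]))
for c in ["wrist","top","scene"]:
    C=cam(c); im=shot(c,c+n+".png")
    for d in tip_of("shell_a",c)[:4]: print(c,np.round(d["xy"]),round(d["confidence"],2),bf(back(c,d["xy"],.022,C)))
b=cv2.imread(f"pics/wrist{n}.png"); a=cv2.resize(cv2.imread(f"pics/scene{n}.png")[170:290,190:330],None,fx=2.8,fy=2.8)
b=cv2.resize(b,None,fx=.7,fy=.7); h=max(a.shape[0],b.shape[0]); o=np.zeros((h,a.shape[1]+b.shape[1],3),np.uint8); o[:a.shape[0],:a.shape[1]]=a; o[:b.shape[0],a.shape[1]:]=b
cv2.imwrite(f"pics/m{n}.png",o)
E
python3 look.py 4
```

```text
8.55 [0.5427 0.2851 0.0742] [-1.2886  0.6368 -1.2337] 0.02125058141421466
tcp in board [ 0.0224 -0.0547]
wrist [210. 230.] 0.95 [ 0.0121 -0.0889]
wrist [162. 257.] 0.93 [ 0.0269 -0.1145]
wrist [213. 287.] 0.92 [ 0.0436 -0.0893]
scene [261. 217.] 0.48 [ 0.0533 -0.0762]
scene [254. 224.] 0.45 [ 0.0085 -0.0964]
scene [263. 226.] 0.41 [ 0.0295 -0.1226]
```

View pics/m4.png

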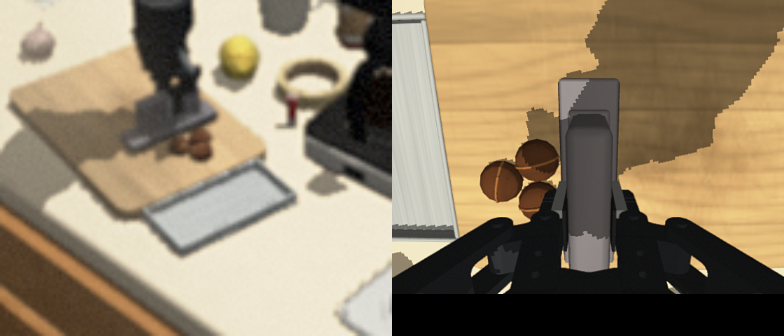

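The shells are neatly clustered: two side by side at the foot and one ahead, at wrist-view (537,158), (537,200) and (500,181). I'll keep pushing toward the tray.

Request:
servo_tool([
  {"delta_pos": [-0.01,-0.05,0],"twist": [0,0,0]},
  {"delta_pos": [-0.019,-0.1,0],"twist": [0,0,0]},
  {"delta_pos": [-0.029,-0.15,0],"twist": [0,0,0]},
  {"delta_pos": [-0.038,-0.2,0],"twist": [0,0,0]},
  {"delta_pos": [-0.048,-0.25,0],"twist": [0,0,0]},
  {"delta_pos": [-0.057,-0.3,0],"twist": [0,0,0]},
  {"delta_pos": [-0.067,-0.35,0],"twist": [0,0,0]},
  {"delta_pos": [-0.077,-0.4,0],"twist": [0,0,0]},
  {"delta_pos": [-0.086,-0.45,0],"twist": [0,0,0]},
  {"delta_pos": [-0.096,-0.5,0],"twist": [0,0,0]},
])

```text
time: 9.85
eef_pos: [0.5236, 0.1863, 0.0733]
ee_rot: [0.295, 3.128, -0.0]
ft_force: [-0.4, -0.6, -1.8]
gripper_width: 0.0214
finger_force: 52.8
```

Request:
servo_tool([
  {"delta_pos": [-0.006,-0.03,0],"twist": [0,0,0]},
  {"delta_pos": [-0.01,-0.05,0],"twist": [0,0,0]},
  {"delta_pos": [-0.01,-0.05,0],"twist": [0,0,0]},
])

```text
time: 10.15
eef_pos: [0.5217, 0.1767, 0.0733]
ee_rot: [-0.296, -3.128, -0.0]
ft_force: [0.5, 0.2, -0.5]
gripper_width: 0.0209
finger_force: 52.8
```

```bash
python3 look.py 5
```

```text
10.15 [0.5217 0.1767 0.0733] [ 0.5161  0.2385 -0.4932] 0.02088649701524301
tcp in board [ 0.022  -0.1651]
wrist [233. 206.] 0.63 [-0.0005 -0.1875]
wrist [203. 254.] 0.54 [ 0.0242 -0.2035]
scene [268. 240.] 0.49 [ 0.0004 -0.1996]
scene [280. 231.] 0.48 [ 0.0596 -0.1836]
```

View pics/m5.png

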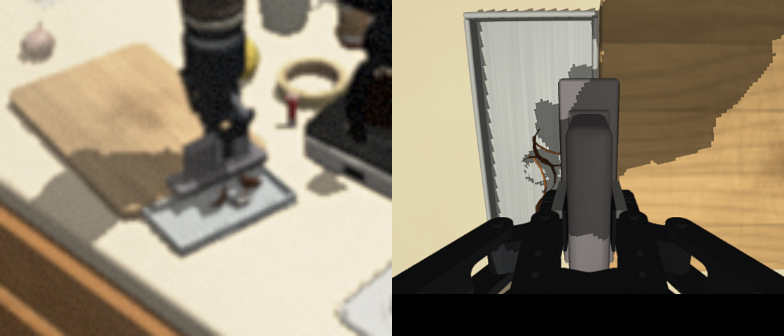

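The shells have tipped into the tray in front of the foot. I'm lifting straight up to check, then heading toward the put-down spot.

Request:
servo_tool([
  {"delta_pos": [0,0,0.1],"twist": [0,0,0]},
  {"delta_pos": [0,0,0.3],"twist": [0,0,0]},
  {"delta_pos": [0,0,0.5],"twist": [0,0,0]},
  {"delta_pos": [0,0,0.6],"twist": [0,0,0.05]},
  {"delta_pos": [-0.1,-0.2,0.6],"twist": [0,0,0.1]},
  {"delta_pos": [-0.15,-0.4,0.6],"twist": [0,0,0.15]},
  {"delta_pos": [-0.2,-0.6,0.6],"twist": [0,0,0.194]},
  {"delta_pos": [-0.3,-0.8,0.6],"twist": [0,0,0.194]},
  {"delta_pos": [-0.34,-0.92,0.6],"twist": [0,0,0.194]},
  {"delta_pos": [-0.34,-0.92,0.6],"twist": [0,0,0.194]},
])

```text
time: 11.45
eef_pos: [0.4526, -0.009, 0.1936]
ee_rot: [-0.177, 3.136, -0.001]
ft_force: [-0.3, 1.1, -0.9]
gripper_width: 0.0212
finger_force: 52.6
```

```bash
python3 look.py 6
python3 - <<'E'
import cv2,numpy as np
a=cv2.resize(cv2.imread("pics/top6.png")[195:275,260:340],None,fx=4.2,fy=4.2)
m=cv2.imread("pics/m6.png")[:336]
cv2.imwrite("pics/m6.png",np.hstack([a,m])[:, :800] if False else np.hstack([cv2.resize(a,(300,300)),cv2.resize(m,(480,300))[:, :]]))
E
```

```text
11.45 [ 0.4526 -0.009   0.1936] [-0.2877  1.0835 -0.8672] 0.021211878939291308
tcp in board [-0.011  -0.3605]
wrist [440. 315.] 0.9 [ 0.0524 -0.19  ]
wrist [463. 262.] 0.72 [-0.001  -0.1923]
wrist [439. 284.] 0.46 [ 0.0248 -0.204 ]
top [234. 221.] 0.64 [ 0.0002 -0.0081]
top [293. 219.] 0.5 [ 0.0475 -0.1829]
scene [280. 233.] 0.56 [ 0.0545 -0.195 ]
scene [268. 239.] 0.54 [ 0.0025 -0.1965]
scene [302. 202.] 0.48 [ 0.2309 -0.0895]
```

View pics/m6.png

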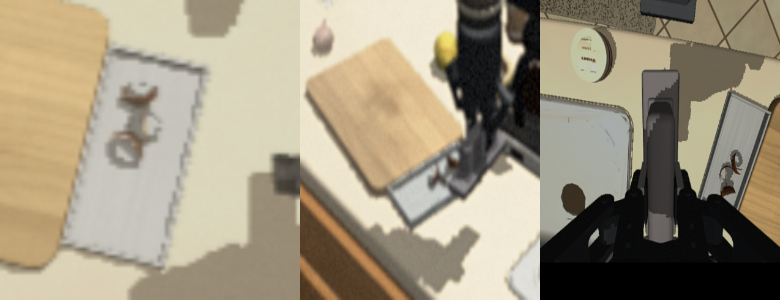

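All three shells lie in the tray, at board y of about -0.19 to -0.20. I'm setting the scraper back down at its original spot.

Request:
servo_tool([
  {"delta_pos": [0,0,-0.2],"twist": [0,0,0]},
  {"delta_pos": [0,0,-0.4],"twist": [0,0,0]},
  {"delta_pos": [0,0,-0.55],"twist": [0,0,0]},
  {"delta_pos": [0,0,-0.65],"twist": [0,0,0]},
  {"delta_pos": [0,0,-0.69],"twist": [0,0,0]},
  {"delta_pos": [0,0,-0.71],"twist": [0,0,0]},
  {"delta_pos": [0,0,-0.72],"twist": [0,0,0]},
  {"delta_pos": [0,0,-0.72],"twist": [0,0,0]},
])

```text
time: 12.55
eef_pos: [0.4545, -0.0067, 0.0501]
ee_rot: [-0.183, 3.135, -0.0]
ft_force: [0.3, -0.3, -1.2]
gripper_width: 0.0214
finger_force: 52.8
```

Request:
servo_tool([
  {"delta_pos": [0,0,-0.005],"twist": [0,0,0]},
  {"delta_pos": [0,0,-0.008],"twist": [0,0,0]},
  {"delta_pos": [0,0,-0.008],"twist": [0,0,0]},
])

```text
time: 12.85
eef_pos: [0.4545, -0.0069, 0.0488]
ee_rot: [-0.183, 3.134, -0.0]
ft_force: [-1.6, -0.4, 4.6]
gripper_width: 0.0213
finger_force: 53.4
```

Request:
servo_tool([
  {"delta_pos": [0,0,0],"twist": [0,0,0]},
  {"delta_pos": [0,0,0],"twist": [0,0,0]},
  {"delta_pos": [0,0,0],"twist": [0,0,0]},
  {"delta_pos": [0,0,0],"twist": [0,0,0]},
  {"delta_pos": [0,0,0],"twist": [0,0,0]},
  {"delta_pos": [0,0,0],"twist": [0,0,0]},
  {"delta_pos": [0,0,0],"twist": [0,0,0]},
  {"delta_pos": [0,0,0],"twist": [0,0,0]},
], jaw=0)

```text
time: 13.65
eef_pos: [0.4537, -0.0068, 0.0477]
ee_rot: [0.183, -3.136, 0.0]
ft_force: [-0.3, 0.2, 1.1]
gripper_width: 0.0852
finger_force: 0.0
```

Request:
servo_tool([
  {"delta_pos": [0,0,0.1],"twist": [0,0,0]},
  {"delta_pos": [0,0,0.3],"twist": [0,0,0]},
  {"delta_pos": [0,0,0.5],"twist": [0,0,0]},
  {"delta_pos": [0,0,0.7],"twist": [0,0,0]},
  {"delta_pos": [0,0,0.85],"twist": [0,0,0]},
  {"delta_pos": [0,0,1],"twist": [0,0,0]},
  {"delta_pos": [0,0,1],"twist": [0,0,0]},
])

```text
time: 14.35
eef_pos: [0.4554, -0.0069, 0.2519]
ee_rot: [-0.183, 3.129, -0.001]
ft_force: [-0.0, 0.7, -0.3]
gripper_width: 0.0854
finger_force: 0.0
```

Request:
servo_tool([
  {"delta_pos": [-0.05,-0.2,0.1],"twist": [0,0,0]},
  {"delta_pos": [-0.1,-0.4,0.2],"twist": [0,0,0]},
  {"delta_pos": [-0.15,-0.6,0.25],"twist": [0,0,0]},
  {"delta_pos": [-0.2,-0.8,0.25],"twist": [0,0,0]},
  {"delta_pos": [-0.2,-0.8,0.25],"twist": [0,0,0]},
  {"delta_pos": [-0.2,-0.8,0.25],"twist": [0,0,0]},
])

```text
time: 14.95
eef_pos: [0.4133, -0.1675, 0.2969]
ee_rot: [0.179, -3.136, -0.001]
ft_force: [-0.3, 0.4, 0.5]
gripper_width: 0.0856
finger_force: 0.0
```

```bash
cat > stand.py <<'E'
from h import *
import sys
np.set_printoptions(precision=4,suppress=True)
s=readout.sense(); print(s["time"],s["eef_pos"],s["ee_rot"])
for c in ["wrist","top","scene"]:
    C=cam(c); im=shot(c,c+sys.argv[1]+".png")
    for t,z in dict(head_grip=.16,button_face=.16,camera_stand=0,scraper=0,balm_pot=0).items():
        for d in tip_of(t,c)[:2]: print(c,t,np.round(d["xy"],1),round(d["confidence"],2),back(c,d["xy"],z,C))
E
python3 stand.py 7
```

```text
14.95 [ 0.4133 -0.1675  0.2969] [ 0.1789 -3.1356 -0.0013]
wrist head_grip [ 44.1 165.5] 0.85 [ 0.4032 -0.3378  0.16  ]
wrist button_face [ 69.4 156.5] 0.97 [ 0.3947 -0.3191  0.16  ]
wrist camera_stand [132.2 145.2] 0.65 [ 0.405  -0.3357  0.    ]
wrist scraper [415.3 219.9] 0.92 [ 0.455  -0.0021  0.    ]
wrist balm_pot [415.8 221.2] 0.64 [ 0.4565 -0.0011  0.    ]
wrist balm_pot [307.3 146.8] 0.62 [ 0.3849 -0.1405  0.    ]
top camera_stand [450.  274.6] 0.6 [ 0.3947 -0.3357  0.    ]
top scraper [345.8 247.9] 0.9 [ 0.4639 -0.0118  0.    ]
top balm_pot [385.9 274.2] 0.87 [ 0.3883 -0.1366  0.    ]
scene head_grip [375.5 295.2] 0.72 [ 0.4087 -0.3251  0.16  ]
scene button_face [368.7 297.1] 0.36 [ 0.3918 -0.3164  0.16  ]
scene camera_stand [375.3 344.6] 0.79 [ 0.3992 -0.3505  0.    ]
scene scraper [296.  269.7] 0.62 [ 0.4675 -0.005   0.    ]
scene scraper [177.2 195.1] 0.33 [0.4633 0.6296 0.    ]
scene balm_pot [313.3 302.4] 0.96 [ 0.3997 -0.1349  0.    ]
```

Request:
servo_tool([
  {"delta_pos": [0,-0.2,0],"twist": [0,0,0.09]},
  {"delta_pos": [0,-0.4,0],"twist": [0,0,0.19]},
  {"delta_pos": [0,-0.6,0],"twist": [0,0,0.19]},
  {"delta_pos": [-0.02,-0.8,0],"twist": [0,0,0.19]},
  {"delta_pos": [-0.03,-0.83,0],"twist": [0,0,0.19]},
  {"delta_pos": [-0.03,-0.83,0],"twist": [0,0,0.19]},
])

```text
time: 16.45
eef_pos: [0.4073, -0.3338, 0.2971]
ee_rot: [0.643, -3.074, -0.002]
ft_force: [-0.0, -0.0, -0.4]
gripper_width: 0.0855
finger_force: 0.0
```

```bash
python3 stand.py 8 | grep -E "wrist|^[0-9]"
```

```text
16.45 [ 0.4073 -0.3338  0.2971] [ 0.6433 -3.0744 -0.0017]
wrist head_grip [280.9 198.2] 0.64 [ 0.4025 -0.3352  0.16  ]
wrist button_face [306.5 195.1] 0.87 [ 0.393  -0.3193  0.16  ]
wrist camera_stand [285.4 169.5] 0.97 [ 0.4057 -0.3283  0.    ]
wrist scraper [502.2 304.9] 0.77 [ 0.4534 -0.0029  0.    ]
wrist balm_pot [436.2 217.5] 0.98 [ 0.3862 -0.1417 -0.    ]
```

View pics/wrist8.png

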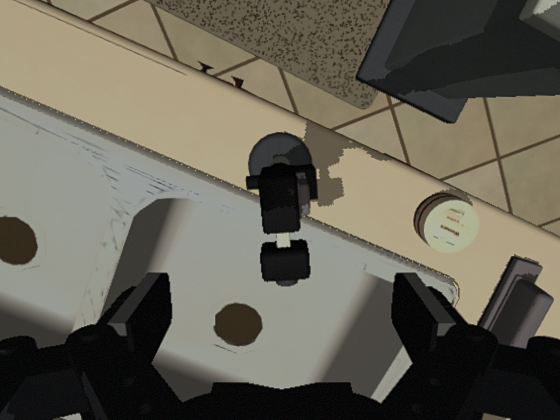

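The wrist view shows the head at columns 260 to 300, rows 165 to 235. The camera block is at (262..310, 240..282), the button sits on the right side near (305,195), and the foot is at (280,160). I'll use these edges for the yaw.

Run:
```python
from h import *
np.set_printoptions(precision=4,suppress=True)
C=cam("wrist"); s=readout.sense(); u=s["ee_rot"]; print("tool y ang",np.degrees(2*np.arctan2(u[1],u[0]))%360-90)
B=lambda p,z:back("wrist",p,z,C)[:2]
for nm,p,q,z in [("left",(260,180),(263,235),.182),("right",(297,175),(301,231),.182),("cam-left",(261,242),(262,280),.17),("cam-far",(262,280),(310,278),.17),("headfar",(263,235),(300,231),.182),("cam-grip",(281,198),(286,262),.165)]:
    d=B(q,z)-B(p,z); print(nm,B(p,z),B(q,z),np.degrees(np.arctan2(d[1],d[0])),np.linalg.norm(d))
im=cv2.cvtColor(cv2.imread("pics/wrist8.png"),cv2.COLOR_BGR2GRAY)
for yaw in (18,22,26):
    a=np.radians(yaw); ax=np.array([.4035,-.3365]); e=np.array([np.cos(a),np.sin(a)]); f=np.array([-e[1],e[0]])
    print(yaw,[np.round(proj("wrist",np.r_[ax+e*x+f*y,z],C)) for x,y,z in [(.02,.013,.182),(.02,-.013,.182),(-.02,-.013,.182),(-.02,.013,.182),(.0515,0,.165),(.067,0,.165),(0,.0205,.16)]])
m=(im<45).astype(int)
for r in range(160,290,10): 
    c=np.flatnonzero(m[r,235:330])+235; print(r,c.min() if len(c) else 0,c.max() if len(c) else 0,len(c))
```

```text
tool y ang 113.77262874251173
left [ 0.3925 -0.3539] [ 0.4266 -0.3373] 25.96566242720969 0.037911852054396934
right [ 0.3798 -0.3332] [ 0.4136 -0.3149] 28.47315135249884 0.038438077609873084
cam-left [ 0.4362 -0.3354] [ 0.4635 -0.323 ] 24.311344453134602 0.029921638603213924
cam-far [ 0.4635 -0.323 ] [ 0.4477 -0.2913] 116.40733015489957 0.03548447753558784
headfar [ 0.4266 -0.3373] [ 0.4139 -0.3155] 120.3115357874351 0.025227744893631936
cam-grip [ 0.4019 -0.3348] [ 0.4451 -0.3117] 28.110945093681405 0.04902559149889925
18 [array([294., 236.]), array([256., 232.]), array([261., 174.]), array([301., 178.]), array([271., 266.]), array([269., 285.]), array([306., 200.])]
22 [array([296., 234.]), array([258., 233.]), array([259., 175.]), array([299., 176.]), array([276., 266.]), array([275., 285.]), array([306., 198.])]
26 [array([298., 233.]), array([260., 234.]), array([256., 176.]), array([296., 175.]), array([281., 266.]), array([282., 285.]), array([306., 196.])]
160 250 311 24
170 250 314 55
180 246 316 71
190 259 316 48
200 260 298 39
210 261 301 40
220 262 298 37
230 263 297 35
240 291 304 14
250 261 307 47
260 260 308 49
270 261 309 49
280 264 296 33
```

Yaw is about 27.5° and the grip point about (0.403, -0.3345, 0.160). I'm aligning and descending with the jaws open.

Request:
servo_tool([
  {"delta_pos": [-0.02,0,-0.1],"twist": [0,0,0.041]},
  {"delta_pos": [-0.02,-0.003,-0.3],"twist": [0,0,0.041]},
  {"delta_pos": [-0.02,-0.003,-0.45],"twist": [0,0,0.041]},
  {"delta_pos": [-0.02,-0.003,-0.6],"twist": [0,0,0.041]},
  {"delta_pos": [-0.02,-0.003,-0.685],"twist": [0,0,0.041]},
  {"delta_pos": [-0.02,-0.003,-0.685],"twist": [0,0,0.041]},
  {"delta_pos": [-0.02,-0.003,-0.685],"twist": [0,0,0.041]},
])

```text
time: 18.05
eef_pos: [0.4038, -0.3335, 0.1611]
ee_rot: [0.746, -3.052, -0.0]
ft_force: [-1.3, 0.0, 0.5]
gripper_width: 0.0856
finger_force: 0.0
```

Request:
servo_tool([
  {"delta_pos": [0,0,0],"twist": [0,0,0]},
  {"delta_pos": [0,0,0],"twist": [0,0,0]},
  {"delta_pos": [0,0,0],"twist": [0,0,0]},
  {"delta_pos": [0,0,0],"twist": [0,0,0]},
  {"delta_pos": [0,0,0],"twist": [0,0,0]},
  {"delta_pos": [0,0,0],"twist": [0,0,0]},
  {"delta_pos": [0,0,0],"twist": [0,0,0]},
], jaw=1, squeeze=50)

```text
time: 18.75
eef_pos: [0.4051, -0.3356, 0.162]
ee_rot: [-0.746, 3.05, -0.008]
ft_force: [3.0, -9.1, 2.2]
gripper_width: 0.0255
finger_force: 55.3
```

Request:
servo_tool([
  {"delta_pos": [0.005,-0.01,0],"twist": [0,0,0]},
  {"delta_pos": [0.005,-0.01,0.02],"twist": [0,0,0]},
  {"delta_pos": [0.005,-0.01,0.04],"twist": [0,0,0]},
  {"delta_pos": [0.005,-0.01,0.06],"twist": [0,0,0]},
  {"delta_pos": [0.005,-0.01,0.08],"twist": [0,0,0]},
  {"delta_pos": [0.005,-0.01,0.08],"twist": [0,0,0]},
])

```text
time: 19.35
eef_pos: [0.4051, -0.3358, 0.1772]
ee_rot: [-0.746, 3.051, -0.001]
ft_force: [2.9, -3.4, -1.8]
gripper_width: 0.0255
finger_force: 53.8
```

```bash
python3 stand.py 9 | grep -E "^[0-9]|head|button"; python3 -c "
from h import *; print(readout.sense()['finger_force'])
C=cam('scene');print(proj('scene',[.403,-.334,.16],C),proj('scene',[.403,-.334,.176],C))"
```

```text
19.35 [ 0.4051 -0.3358  0.1772] [-0.7463  3.0511 -0.0015]
wrist head_grip [280.  292.4] 0.84 [ 0.4106 -0.3326  0.16  ]
top head_grip [471.9 267.1] 0.55 [ 0.4059 -0.3407  0.16  ]
scene head_grip [377.6 294.6] 0.71 [ 0.414  -0.3277  0.16  ]
53.90887811779976
[377.22746974 298.2750705 ] [377.92242885 293.71811604]
```

The head is rising with the gripper, so I keep pulling slowly through the click stop.

Request:
servo_tool([
  {"delta_pos": [0,0,0.04],"twist": [0,0,0]},
  {"delta_pos": [0,0,0.08],"twist": [0,0,0]},
  {"delta_pos": [0,0,0.12],"twist": [0,0,0]},
  {"delta_pos": [0,0,0.16],"twist": [0,0,0]},
  {"delta_pos": [0,0,0.2],"twist": [0,0,0]},
  {"delta_pos": [0,0,0.25],"twist": [0,0,0]},
  {"delta_pos": [0,0,0.3],"twist": [0,0,0]},
  {"delta_pos": [0,0,0.35],"twist": [0,0,0]},
  {"delta_pos": [0,0,0.39],"twist": [0,0,0]},
  {"delta_pos": [0,0,0.39],"twist": [0,0,0]},
])

```text
time: 21.25
eef_pos: [0.4051, -0.3357, 0.2554]
ee_rot: [-0.746, 3.051, -0.002]
ft_force: [3.4, -5.0, -1.2]
gripper_width: 0.0256
finger_force: 53.9
```

Request:
servo_tool([
  {"delta_pos": [0,0,0.01],"twist": [0,0,0]},
  {"delta_pos": [0,0,0.02],"twist": [0,0,0]},
  {"delta_pos": [0,0,0.03],"twist": [0,0,0]},
  {"delta_pos": [0,0,0.03],"twist": [0,0,0]},
  {"delta_pos": [0,0,0.03],"twist": [0,0,0]},
])

```text
time: 21.75
eef_pos: [0.4051, -0.3357, 0.2603]
ee_rot: [-0.746, 3.051, -0.001]
ft_force: [3.8, -4.3, -1.3]
gripper_width: 0.0258
finger_force: 54.1
```

Request:
servo_tool([
  {"delta_pos": [0,0,0.01],"twist": [0,0,0]},
  {"delta_pos": [0,0,0.02],"twist": [0,0,0]},
  {"delta_pos": [0,0,0.02],"twist": [0,0,0]},
  {"delta_pos": [0,0,0.02],"twist": [0,0,0]},
])

```text
time: 22.15
eef_pos: [0.405, -0.3357, 0.2621]
ee_rot: [0.746, -3.05, -0.003]
ft_force: [6.8, -7.3, -13.5]
gripper_width: 0.0257
finger_force: 53.2
```

```bash
python3 stand.py 10 | grep -E "^[0-9]|head|button|stand"; python3 -c "
from h import *
C=cam('scene')
for z in (.21,.24,.26): print(z,proj('scene',[.403,-.334,z],C))"
```

```text
22.15 [ 0.405  -0.3357  0.2621] [ 0.7459 -3.0503 -0.0027]
wrist head_grip [279.9 288.9] 0.73 [ 0.4484 -0.3131  0.16  ]
wrist button_face [282.6 292.6] 0.54 [ 0.45   -0.3103  0.16  ]
wrist camera_stand [283.5 173.3] 0.81 [ 0.4024 -0.3331  0.    ]
top head_grip [294.  232.5] 0.74 [0.481  0.1521 0.16  ]
top head_grip [485.2 264.5] 0.64 [ 0.4144 -0.3785  0.16  ]
top button_face [388.9 271.6] 0.72 [ 0.3848 -0.1104  0.16  ]
top camera_stand [451.1 269.5] 0.75 [ 0.4105 -0.3395  0.    ]
top camera_stand [485.2 267.4] 0.55 [ 0.4209 -0.4476  0.    ]
scene head_grip [382.1 267.3] 0.9 [ 0.5058 -0.2807  0.16  ]
scene head_grip [279.8 196. ] 0.61 [0.5664 0.1587 0.16  ]
scene camera_stand [373.7 343.5] 0.7 [ 0.3992 -0.3455  0.    ]
0.21 [379.4404466  283.78869531]
0.24 [380.82869513 274.73733043]
0.26 [381.78093446 268.54479738]
```

Force jumped to 13.5 N after a 100 mm rise, which is the hard stop, and the scene view agrees (row 267). I'll hold briefly, then hand in.

Request:
servo_tool([
  {"delta_pos": [0,0,0],"twist": [0,0,0]},
  {"delta_pos": [0,0,0],"twist": [0,0,0]},
  {"delta_pos": [0,0,0],"twist": [0,0,0]},
  {"delta_pos": [0,0,0],"twist": [0,0,0]},
])

```text
time: 23.45
eef_pos: [0.4051, -0.3357, 0.2621]
ee_rot: [0.746, -3.05, -0.003]
ft_force: [6.5, -8.1, -12.9]
gripper_width: 0.0254
finger_force: 53.2
```

```bash
python3 -c "
from rig import readout,job
s=readout.sense(); print(s['time'],s['eef_pos'],s['ft_force'],s['finger_force'],s['gripper_width'])
print(job.hand_in())"
```

```text
23.45 [ 0.40506402 -0.33568381  0.26211394] [  6.54346856  -8.11795384 -12.92843174] 53.247149884700775 0.025442286941097774
the job is handed in; nothing more can be done
None
```

I handed the job in at 23.45 s, and no verdict came back: the shells are in the tray, the scraper stands upright on the worktop, and the camera head is held at its second stop (about a 100 mm rise, 53 N grip). The button travel can't be read directly, but the head lifting off its catch shows the button was pressed far enough.

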